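Set up the soldering station: boards to the collar, flux jars in the caddy

TASK

Get the soldering station ready. Stack soldering boards from the tray squarely on one another on the middle of the white tile, long side along the tile, and stop when the top of the stack is level with the red collar on the stand; then swing the tweezer arm round over the stack as far as it goes. Also put every flux jar upright into the caddy, one to a cell, leave the spare boards lying flat on the tray and the tools on the bench where they are.

Things in the scene. Friction and masses are not known exactly. Their poses are not given: they have to be found in the camera images.
- tile_top (a point): centre of the top face of the white ceramic soldering tile, 175 x 105 mm, its top 10 mm above the bench; fixed. x axis: along the tile's long side, pointing from the tile's middle to the third-hand stand (a 12 mm steel post, 160 mm high, stands 118 mm out along x from here, on a grey 75 x 95 x 18 mm foot); z up. The stack is to be centred here with the boards' long side along this x
- collar_mid (a point): centre of the red stop collar clamped on the post of the third-hand stand: 22 mm tall (11 mm above and below this point), 30 mm across. It marks the working height, does not move during the job, and its height differs from job to job: it takes three, four or five boards. The brass hub of the tweezer arm sits right on top of it
- swing (a joint): turn of the tweezer arm about the post, rad: 0 = points squarely out to the tile's left (+y of the tile's axes), pi/2 = its stop, pointing back over the tile and the stack (seen from above it turns anticlockwise as the value grows). Stiff hinge (0.12 N m, about 1.6 N at the knob) that stays where it is left. The arm carries cross-lock tweezers out to 132 mm from the post; their underside is 24 mm above the collar's centre
- swing_knob (a point): middle of the upright wooden knob on the tweezer arm, by which it is swung: 18 mm across, 42 mm tall (21 mm above and below this point), standing free upwards from the bar, 75 mm from the post's axis
- tray: dark steel tray plate, 165 x 185 mm, 8 mm thick with 14 mm rims along two sides, fixed, on which the soldering boards lie at the start in two piles of three; origin: centre of its underside
- cell0 (a point): centre of the floor of cell 0 of the fixed open plywood caddy, 5 mm above the bench. The caddy is 163 x 163 x 45 mm with 2 x 2 square cells 74 mm wide inside; walls and dividers 5 mm thick, all 45 mm high from the bench; x and y run along its sides, z up
- cell1 (a point): centre of the floor of cell 1 of the fixed open plywood caddy, 5 mm above the bench. The caddy is 163 x 163 x 45 mm with 2 x 2 square cells 74 mm wide inside; walls and dividers 5 mm thick, all 45 mm high from the bench; x and y run along its sides, z up
- cell2 (a point): centre of the floor of cell 2 of the fixed open plywood caddy, 5 mm above the bench. The caddy is 163 x 163 x 45 mm with 2 x 2 square cells 74 mm wide inside; walls and dividers 5 mm thick, all 45 mm high from the bench; x and y run along its sides, z up
- cell3 (a point): centre of the floor of cell 3 of the fixed open plywood caddy, 5 mm above the bench. The caddy is 163 x 163 x 45 mm with 2 x 2 square cells 74 mm wide inside; walls and dividers 5 mm thick, all 45 mm high from the bench; x and y run along its sides, z up
- board0_c (a point): centre of a buff soldering board with rows of small dark dots, loose, 140 (its x) x 60 (its y) x 15 mm (its z), 0.12 kg; this point is half-way through its thickness. Starts in one of two piles of three on the tray
- board1_c (a point): centre of a buff soldering board with rows of small dark dots, loose, 140 (its x) x 60 (its y) x 15 mm (its z), 0.12 kg; this point is half-way through its thickness. Starts in one of two piles of three on the tray
- board2_c (a point): centre of a buff soldering board with rows of small dark dots, loose, 140 (its x) x 60 (its y) x 15 mm (its z), 0.12 kg; this point is half-way through its thickness. Starts in one of two piles of three on the tray
- board3_c (a point): centre of a buff soldering board with rows of small dark dots, loose, 140 (its x) x 60 (its y) x 15 mm (its z), 0.12 kg; this point is half-way through its thickness. Starts in one of two piles of three on the tray
- board4_c (a point): centre of a buff soldering board with rows of small dark dots, loose, 140 (its x) x 60 (its y) x 15 mm (its z), 0.12 kg; this point is half-way through its thickness. Starts in one of two piles of three on the tray
- board5_c (a point): centre of a buff soldering board with rows of small dark dots, loose, 140 (its x) x 60 (its y) x 15 mm (its z), 0.12 kg; this point is half-way through its thickness. Starts in one of two piles of three on the tray
- jar0_c (a point): centre (half-way up) of an upright white flux jar with yellow label and green lid, 48 mm across, 80 mm tall, loose, 0.22 kg; straight sides; may be absent
- jar1_c (a point): centre (half-way up) of an upright white flux jar with yellow label and green lid, 48 mm across, 80 mm tall, loose, 0.22 kg; straight sides; may be absent
- jar2_c (a point): centre (half-way up) of an upright white flux jar with yellow label and green lid, 48 mm across, 80 mm tall, loose, 0.22 kg; straight sides; may be absent
- jar3_c (a point): centre (half-way up) of an upright white flux jar with yellow label and green lid, 48 mm across, 80 mm tall, loose, 0.22 kg; straight sides; may be absent
- pliers: bystander: pliers with yellow handles, lying on the bench, about 165 mm
- nippers: bystander: nippers with white handles, lying on the bench, about 140 mm
- file: bystander: file with a wooden handle, lying to the right of the tile, about 145 mm
- burnisher: bystander: burnisher with a dark wooden handle, lying near the robot, about 150 mm
- hammer: bystander: hammer, 200 mm, lying on the bench
Things that resemble listed ones, but are neither listed nor needed, are in the scene too. Leave any purple look-alike of the part that bears board5_c alone.

How it is judged:
On the way, in this order (a step that is already met when the one before it is completed fails the run):
1. the boards are stacked on the tile, let go, with the top level with the red collar (((horizontal distance between board0_c and tile_top below 0.02 m and angle between the x axis of board0_c and the x axis of tile_top, either way round below 0.2 rad and angle between board0_c's own z axis and vertical below 0.06 rad and z of board0_c in the frame of collar_mid below 0.0055 m) or (horizontal distance between board0_c and tray below 0.1 m and angle between board0_c's own z axis and vertical below 0.1 rad and height (world z) of board0_c below 0.08 m)) and ((horizontal distance between board1_c and tile_top below 0.02 m and angle between the x axis of board1_c and the x axis of tile_top, either way round below 0.2 rad and angle between board1_c's own z axis and vertical below 0.06 rad and z of board1_c in the frame of collar_mid below 0.0055 m) or (horizontal distance between board1_c and tray below 0.1 m and angle between board1_c's own z axis and vertical below 0.1 rad and height (world z) of board1_c below 0.08 m)) and ((horizontal distance between board2_c and tile_top below 0.02 m and angle between the x axis of board2_c and the x axis of tile_top, either way round below 0.2 rad and angle between board2_c's own z axis and vertical below 0.06 rad and z of board2_c in the frame of collar_mid below 0.0055 m) or (horizontal distance between board2_c and tray below 0.1 m and angle between board2_c's own z axis and vertical below 0.1 rad and height (world z) of board2_c below 0.08 m)) and ((horizontal distance between board3_c and tile_top below 0.02 m and angle between the x axis of board3_c and the x axis of tile_top, either way round below 0.2 rad and angle between board3_c's own z axis and vertical below 0.06 rad and z of board3_c in the frame of collar_mid below 0.0055 m) or (horizontal distance between board3_c and tray below 0.1 m and angle between board3_c's own z axis and vertical below 0.1 rad and height (world z) of board3_c below 0.08 m)) and ((horizontal distance between board4_c and tile_top below 0.02 m and angle between the x axis of board4_c and the x axis of tile_top, either way round below 0.2 rad and angle between board4_c's own z axis and vertical below 0.06 rad and z of board4_c in the frame of collar_mid below 0.0055 m) or (horizontal distance between board4_c and tray below 0.1 m and angle between board4_c's own z axis and vertical below 0.1 rad and height (world z) of board4_c below 0.08 m)) and ((horizontal distance between board5_c and tile_top below 0.02 m and angle between the x axis of board5_c and the x axis of tile_top, either way round below 0.2 rad and angle between board5_c's own z axis and vertical below 0.06 rad and z of board5_c in the frame of collar_mid below 0.0055 m) or (horizontal distance between board5_c and tray below 0.1 m and angle between board5_c's own z axis and vertical below 0.1 rad and height (world z) of board5_c below 0.08 m)) and ((horizontal distance between board0_c and tile_top below 0.02 m and angle between the x axis of board0_c and the x axis of tile_top, either way round below 0.2 rad and angle between board0_c's own z axis and vertical below 0.06 rad and z of board0_c in the frame of collar_mid between -0.0205 and 0.0055 m) or (horizontal distance between board1_c and tile_top below 0.02 m and angle between the x axis of board1_c and the x axis of tile_top, either way round below 0.2 rad and angle between board1_c's own z axis and vertical below 0.06 rad and z of board1_c in the frame of collar_mid between -0.0205 and 0.0055 m) or (horizontal distance between board2_c and tile_top below 0.02 m and angle between the x axis of board2_c and the x axis of tile_top, either way round below 0.2 rad and angle between board2_c's own z axis and vertical below 0.06 rad and z of board2_c in the frame of collar_mid between -0.0205 and 0.0055 m) or (horizontal distance between board3_c and tile_top below 0.02 m and angle between the x axis of board3_c and the x axis of tile_top, either way round below 0.2 rad and angle between board3_c's own z axis and vertical below 0.06 rad and z of board3_c in the frame of collar_mid between -0.0205 and 0.0055 m) or (horizontal distance between board4_c and tile_top below 0.02 m and angle between the x axis of board4_c and the x axis of tile_top, either way round below 0.2 rad and angle between board4_c's own z axis and vertical below 0.06 rad and z of board4_c in the frame of collar_mid between -0.0205 and 0.0055 m) or (horizontal distance between board5_c and tile_top below 0.02 m and angle between the x axis of board5_c and the x axis of tile_top, either way round below 0.2 rad and angle between board5_c's own z axis and vertical below 0.06 rad and z of board5_c in the frame of collar_mid between -0.0205 and 0.0055 m)) and contact force between the fingers and board0 below 0.3 N and contact force between the fingers and board1 below 0.3 N and contact force between the fingers and board2 below 0.3 N and contact force between the fingers and board3 below 0.3 N and contact force between the fingers and board4 below 0.3 N and contact force between the fingers and board5 below 0.3 N), for 0.3 s.
2. the tweezer arm has been swung over the stack to its stop (value of joint swing above 1.47 rad), for 0.2 s.
At the end, for the whole second after the job is handed in: Top of the stack within 13 mm of the red collar's centre height; stacked boards flat, within 20 mm and 0.2 rad of the tile's middle and length; other boards flat on the tray; arm above 1.47 rad; every jar upright on a caddy cell's floor, one each; all at rest (((horizontal distance between board0_c and tile_top below 0.02 m and angle between the x axis of board0_c and the x axis of tile_top, either way round below 0.2 rad and angle between board0_c's own z axis and vertical below 0.06 rad and z of board0_c in the frame of collar_mid below 0.0055 m) or (horizontal distance between board0_c and tray below 0.1 m and angle between board0_c's own z axis and vertical below 0.1 rad and height (world z) of board0_c below 0.08 m)) and ((horizontal distance between board1_c and tile_top below 0.02 m and angle between the x axis of board1_c and the x axis of tile_top, either way round below 0.2 rad and angle between board1_c's own z axis and vertical below 0.06 rad and z of board1_c in the frame of collar_mid below 0.0055 m) or (horizontal distance between board1_c and tray below 0.1 m and angle between board1_c's own z axis and vertical below 0.1 rad and height (world z) of board1_c below 0.08 m)) and ((horizontal distance between board2_c and tile_top below 0.02 m and angle between the x axis of board2_c and the x axis of tile_top, either way round below 0.2 rad and angle between board2_c's own z axis and vertical below 0.06 rad and z of board2_c in the frame of collar_mid below 0.0055 m) or (horizontal distance between board2_c and tray below 0.1 m and angle between board2_c's own z axis and vertical below 0.1 rad and height (world z) of board2_c below 0.08 m)) and ((horizontal distance between board3_c and tile_top below 0.02 m and angle between the x axis of board3_c and the x axis of tile_top, either way round below 0.2 rad and angle between board3_c's own z axis and vertical below 0.06 rad and z of board3_c in the frame of collar_mid below 0.0055 m) or (horizontal distance between board3_c and tray below 0.1 m and angle between board3_c's own z axis and vertical below 0.1 rad and height (world z) of board3_c below 0.08 m)) and ((horizontal distance between board4_c and tile_top below 0.02 m and angle between the x axis of board4_c and the x axis of tile_top, either way round below 0.2 rad and angle between board4_c's own z axis and vertical below 0.06 rad and z of board4_c in the frame of collar_mid below 0.0055 m) or (horizontal distance between board4_c and tray below 0.1 m and angle between board4_c's own z axis and vertical below 0.1 rad and height (world z) of board4_c below 0.08 m)) and ((horizontal distance between board5_c and tile_top below 0.02 m and angle between the x axis of board5_c and the x axis of tile_top, either way round below 0.2 rad and angle between board5_c's own z axis and vertical below 0.06 rad and z of board5_c in the frame of collar_mid below 0.0055 m) or (horizontal distance between board5_c and tray below 0.1 m and angle between board5_c's own z axis and vertical below 0.1 rad and height (world z) of board5_c below 0.08 m)) and ((horizontal distance between board0_c and tile_top below 0.02 m and angle between the x axis of board0_c and the x axis of tile_top, either way round below 0.2 rad and angle between board0_c's own z axis and vertical below 0.06 rad and z of board0_c in the frame of collar_mid between -0.0205 and 0.0055 m) or (horizontal distance between board1_c and tile_top below 0.02 m and angle between the x axis of board1_c and the x axis of tile_top, either way round below 0.2 rad and angle between board1_c's own z axis and vertical below 0.06 rad and z of board1_c in the frame of collar_mid between -0.0205 and 0.0055 m) or (horizontal distance between board2_c and tile_top below 0.02 m and angle between the x axis of board2_c and the x axis of tile_top, either way round below 0.2 rad and angle between board2_c's own z axis and vertical below 0.06 rad and z of board2_c in the frame of collar_mid between -0.0205 and 0.0055 m) or (horizontal distance between board3_c and tile_top below 0.02 m and angle between the x axis of board3_c and the x axis of tile_top, either way round below 0.2 rad and angle between board3_c's own z axis and vertical below 0.06 rad and z of board3_c in the frame of collar_mid between -0.0205 and 0.0055 m) or (horizontal distance between board4_c and tile_top below 0.02 m and angle between the x axis of board4_c and the x axis of tile_top, either way round below 0.2 rad and angle between board4_c's own z axis and vertical below 0.06 rad and z of board4_c in the frame of collar_mid between -0.0205 and 0.0055 m) or (horizontal distance between board5_c and tile_top below 0.02 m and angle between the x axis of board5_c and the x axis of tile_top, either way round below 0.2 rad and angle between board5_c's own z axis and vertical below 0.06 rad and z of board5_c in the frame of collar_mid between -0.0205 and 0.0055 m)) and value of joint swing above 1.47 rad and ((horizontal distance between jar0_c and cell0 below 0.022 m and angle between jar0_c's own z axis and vertical below 0.1 rad and z of jar0_c in the frame of cell0 below 0.045 m) or (horizontal distance between jar0_c and cell1 below 0.022 m and angle between jar0_c's own z axis and vertical below 0.1 rad and z of jar0_c in the frame of cell1 below 0.045 m) or (horizontal distance between jar0_c and cell2 below 0.022 m and angle between jar0_c's own z axis and vertical below 0.1 rad and z of jar0_c in the frame of cell2 below 0.045 m) or (horizontal distance between jar0_c and cell3 below 0.022 m and angle between jar0_c's own z axis and vertical below 0.1 rad and z of jar0_c in the frame of cell3 below 0.045 m)) and ((horizontal distance between jar1_c and cell0 below 0.022 m and angle between jar1_c's own z axis and vertical below 0.1 rad and z of jar1_c in the frame of cell0 below 0.045 m) or (horizontal distance between jar1_c and cell1 below 0.022 m and angle between jar1_c's own z axis and vertical below 0.1 rad and z of jar1_c in the frame of cell1 below 0.045 m) or (horizontal distance between jar1_c and cell2 below 0.022 m and angle between jar1_c's own z axis and vertical below 0.1 rad and z of jar1_c in the frame of cell2 below 0.045 m) or (horizontal distance between jar1_c and cell3 below 0.022 m and angle between jar1_c's own z axis and vertical below 0.1 rad and z of jar1_c in the frame of cell3 below 0.045 m)) and ((horizontal distance between jar2_c and cell0 below 0.022 m and angle between jar2_c's own z axis and vertical below 0.1 rad and z of jar2_c in the frame of cell0 below 0.045 m) or (horizontal distance between jar2_c and cell1 below 0.022 m and angle between jar2_c's own z axis and vertical below 0.1 rad and z of jar2_c in the frame of cell1 below 0.045 m) or (horizontal distance between jar2_c and cell2 below 0.022 m and angle between jar2_c's own z axis and vertical below 0.1 rad and z of jar2_c in the frame of cell2 below 0.045 m) or (horizontal distance between jar2_c and cell3 below 0.022 m and angle between jar2_c's own z axis and vertical below 0.1 rad and z of jar2_c in the frame of cell3 below 0.045 m)) and ((horizontal distance between jar3_c and cell0 below 0.022 m and angle between jar3_c's own z axis and vertical below 0.1 rad and z of jar3_c in the frame of cell0 below 0.045 m) or (horizontal distance between jar3_c and cell1 below 0.022 m and angle between jar3_c's own z axis and vertical below 0.1 rad and z of jar3_c in the frame of cell1 below 0.045 m) or (horizontal distance between jar3_c and cell2 below 0.022 m and angle between jar3_c's own z axis and vertical below 0.1 rad and z of jar3_c in the frame of cell2 below 0.045 m) or (horizontal distance between jar3_c and cell3 below 0.022 m and angle between jar3_c's own z axis and vertical below 0.1 rad and z of jar3_c in the frame of cell3 below 0.045 m)) and linear speed of each of board0, board1, board2, board3, board4, board5, jar0, jar1, jar2, jar3 below 0.02 m/s); the robot touches nothing.
It fails at once if the pliers is moved by more than 40 mm (distance of pliers from where it was at the start of the episode above 0.04 m).
It fails at once if the nippers is moved by more than 40 mm (distance of nippers from where it was at the start of the episode above 0.04 m).
It fails at once if the file is moved by more than 40 mm (distance of file from where it was at the start of the episode above 0.04 m).
It fails at once if the burnisher is moved by more than 40 mm (distance of burnisher from where it was at the start of the episode above 0.04 m).
It fails at once if the hammer is moved by more than 40 mm (distance of hammer from where it was at the start of the episode above 0.04 m).
Of jar0, jar1, jar2, jar3 only 2 to 4 are there at a start; the rules pass over those that are not, and their reading is None.
At some moment in a run one of jar0, jar1, jar2, jar3 may be knocked a few centimetres aside while the robot is not near it.
It also fails if it takes over 210 s, if anything falls off the work surface, if the arm or the gripper's body presses on something with over 40 N, if the wrist force passes 120 N, or if a joint passes its speed limit or range.

ROBOT

A 6-joint arm with a two-finger parallel gripper is mounted at the origin on the work surface. World frame = base frame: x ahead of the robot, y to its left, z up, the work surface at z = 0. Lengths are in m, angles in rad, forces in N, time in s.
With the tool pointing down it reaches from about 0.2 to 0.875 m from the base axis. Payload 3.4 kg.
Tool frame: the origin (TCP) lies midway between the tips of the shut fingers; the grasp point (between the pads) lies 19 mm behind it; z points along the fingers, y is the line along which they close (so a half turn about z gives the same grasp; the last joint's range is limited). The gripper opens to 94 mm and grips with 3 to 60 N. Pads are 16 mm wide; open, the fingers measure 119 mm over their backs; the gripper's body (75 mm by 177 mm) begins 78 mm behind the grasp point.
Start: joints at [1.02, 0.276, 1.505, -0, 1.361, -0.121], TCP at [0.24, 0.523, 0.205] pointing down, gripper open.
Joint ranges: [-2.89, 2.89], [-0.75, 2.08], [0.22, 2.7], [-1.18, 4.32], [0.11, 2.71], [-2.7, 2.7]. Speed limits (rad/s): [2.57, 2.57, 3.14, 3.14, 3.14, 3.14].

INTERFACE

Orientations are given as a unit quaternion [w, x, y, z].
In Python, from bench import manip gives the robot as it stands. Calls block until the motion is done:
- manip.move_pose(position, orientation): joint-space move of the TCP to a pose.
- manip.movel(position, rot=None, v=0.15, stop_force=None): straight line of the TCP; rot=None keeps the orientation; v is the mean speed in m/s. With stop_force (N) it stops when the force on the tool has changed by that much, and returns True; else False.
- manip.move_j(angles): joint-space move.
- manip.release() and manip.grab(squeeze=None): open the fingers fully, or close them until they stop; squeeze is the grip in N (None keeps the last).
- manip.wait(seconds).
- manip.inverse_kinematics(position, orientation): joint angles nearest the present ones, or None.
- manip.capture(name): name is "scene" or "side" or "wrist"; returns (picture, depth): 384x512x3 uint8, blue, green, red; 384x512 float32, m along the optical axis (not along the pixel's ray), 0 where there is no reading.
- manip.get_calibration(name): a dict with "vfov" (degrees; the focal length in pixels is half the picture's height over the tangent of half this angle, whatever the lens; pixels are square), "cx", "cy" (the principal point, pixels), "R" (3x3) and "t" (3): a world point X has camera coordinates R X + t; the wrist camera has in their place "mount" (4x4, takes a point from camera to tool coordinates, whose origin is the TCP and whose axes are the flange's). Camera axes: x right, y down, z forward; pixel columns grow to the right and rows downward; lengths in m; the calibration is good to about 2 mm. A picture is of the moment at which its call begins: read the wrist's pose just before it. get_calibration takes no time and is no camera call.
A pose or a line that the arm cannot do raises manip.PlanningError and nothing moves.
- manip.sign_off(): hands the job in; it is judged then, once.
Trained networks look in the newest picture that a camera, given by its name, has taken for a name from the list of things; names that differ only in an ending like _2 or _b are one class to them, and where a whole thing is asked for, a point or a joint stands for the part that bears it (a point fixed in the world has none). Each returns a list of dicts, best first, with "score" (0 to 1); they miss things now and then, are a little off and sometimes report something else, mostly with a low value. They report only what shows in the picture. A call takes as long as a camera call. They do not tell look-alikes from the thing itself.
- manip.spot_in(camera, label): "xy" ([column, row] in pixels, amid what is visible of it).
- manip.spot_point(camera, label): "xy" ([column, row] in pixels: a listed point, or the origin of a listed thing).
Readings, each from a call of its own:
- manip.get_clock(): time.
- manip.get_q(): joint angles.
- manip.get_joint_vel(): joint speeds.
- manip.get_tau(): joint torques, N m.
- manip.get_position(): TCP position.
- manip.get_eef_rot(): TCP orientation.
- manip.get_wrist_force(): force on the tool from outside, world axes, zero at the start.
- manip.get_torque(): the same for the moment, N m.
- manip.get_grip_width(): finger opening in m.
- manip.get_gripper_force(): force on a finger pad.
Only numpy, scipy, OpenCV 4.12 (cv2) and the standard library are available. Lean on these libraries where they do the work, as an engineer would, in place of code of your own. Each camera call takes 0.05 s, during which the arm holds its last target. There are 200 camera calls.

## Working session

There is one attempt and no reset: what is moved stays moved. The work goes in short steps, each a Python script; the robot and the scene stay as the last script left them, time stands still between calls to the robot, and variables do not carry over. Pictures are saved under pics/ and viewed, at most 14 in all, crops included, and the job is handed in when it is done.

```bash
mkdir -p pics; ls; python3 - <<'E'
from bench import manip
import cv2,numpy as np
for n in ("scene","side"):
    p,d=manip.capture(n); cv2.imwrite(f"pics/{n}0.png",cv2.resize(p,(800,600)))
    np.savez(f"/tmp/{n}0.npz",p=p,d=d)
    c=manip.get_calibration(n); print(n,c)
    for l in ["tile_top","collar_mid","swing_knob","tray","cell0","cell1","cell2","cell3","board0_c","jar0_c"]:
        print(l,[(np.round(r["xy"]).astype(int).tolist(),round(r["score"],2)) for r in manip.spot_point(n,l)])
print(manip.get_calibration("wrist"),manip.get_clock(),manip.get_eef_rot())
E
```

```text
pics
scene {'vfov': 48.08822884430757, 'cx': 260.5605852135071, 'cy': 188.75956290142068, 'R': array([[ 0.56960133,  0.82171896, -0.01822854],
       [ 0.59741158, -0.42914345, -0.67744764],
       [-0.56449423,  0.37498514, -0.7353451 ]]), 't': array([-0.2508248 , -0.26299945,  1.82395737])}
tile_top [([288, 209], 0.86), ([209, 214], 0.2)]
collar_mid [([303, 222], 0.79)]
swing_knob [([326, 200], 0.75)]
tray [([194, 230], 0.9)]
cell0 [([307, 152], 0.98), ([335, 162], 0.92), ([323, 147], 0.79), ([315, 166], 0.78), ([304, 223], 0.56)]
cell1 [([307, 152], 0.98), ([335, 162], 0.92), ([323, 147], 0.79), ([315, 166], 0.78), ([304, 223], 0.56)]
cell2 [([307, 152], 0.98), ([335, 162], 0.92), ([323, 147], 0.79), ([315, 166], 0.78), ([304, 223], 0.56)]
cell3 [([307, 152], 0.98), ([335, 162], 0.92), ([323, 147], 0.79), ([315, 166], 0.78), ([304, 223], 0.56)]
board0_c [([189, 236], 0.69)]
jar0_c []
side {'vfov': 43.358747589101, 'cx': 251.85794714077127, 'cy': 188.1915081732705, 'R': array([[ 0.99001185, -0.14027618, -0.01411165],
       [-0.10665403, -0.67971802, -0.72567784],
       [ 0.092203
[... 424 characters left out ...]
, ([229, 130], 0.88), ([228, 144], 0.59)]
cell3 [([204, 146], 0.91), ([203, 126], 0.9), ([229, 130], 0.88), ([228, 144], 0.59)]
board0_c [([248, 289], 0.81), ([302, 226], 0.23)]
jar0_c [([251, 290], 0.71)]
{'vfov': 62.83158663318813, 'cx': 253.53422178682715, 'cy': 195.103322529736, 'mount': array([[ 1.66578511e-03, -9.57384825e-01, -2.88810531e-01,
         8.40367326e-02],
       [ 9.99998223e-01,  1.33991943e-03,  1.32600298e-03,
         1.33669433e-03],
       [-8.82512293e-04, -2.88812226e-01,  9.57385356e-01,
        -1.78977278e-01],
       [ 0.00000000e+00,  0.00000000e+00,  0.00000000e+00,
         1.00000000e+00]])} 1.1 [1.39243743e-05 2.13249924e-01 9.76997681e-01 4.42601454e-05]
```

View pics/scene0.png

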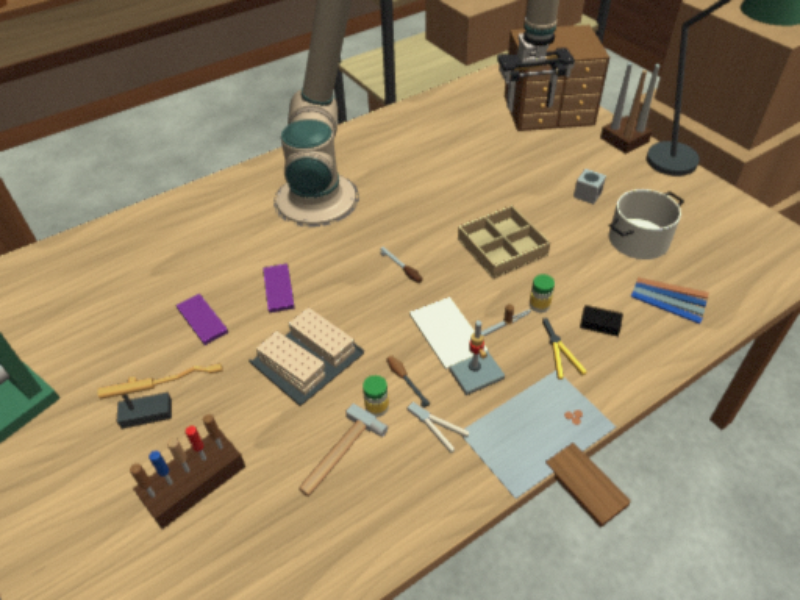

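View pics/side0.png

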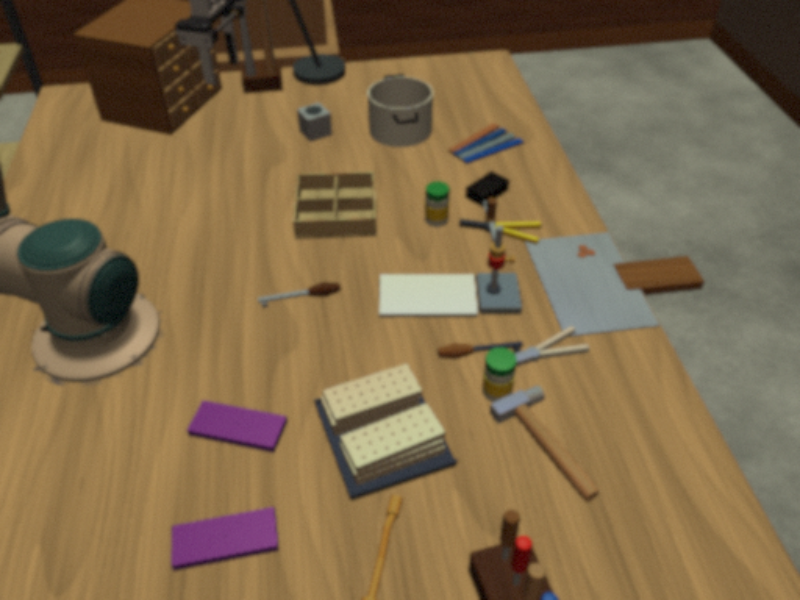

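The scene view (800x600 scale) shows two buff board piles on the dark tray at (290,362) and (322,336), and two flat purple look-alikes at (203,318) and (279,287), which I will leave. There are two jars at (375,394) and (542,293). The caddy is at (503,240), the tile at (447,330) and the stand with its red collar at (477,345). The knob is at (509,314), so the arm points at swing≈0. The side view agrees: jars at (437,203) and (500,373), piles at (371,393) and (392,440).

Next I'll localise everything from depth.

```bash
cat > h.py <<'E'
from bench import manip
import cv2,numpy as np
from scipy.spatial.transform import Rotation as Rn
def K(c): 
    return 192/np.tan(np.radians(c["vfov"]/2)),c["cx"],c["cy"]
def wristRt():
    c=manip.get_calibration("wrist"); q=manip.get_eef_rot(); p=np.array(manip.get_position())
    T=np.eye(4);T[:3,:3]=Rn.from_quat(q,scalar_first=True).as_matrix();T[:3,3]=p
    return T@c["mount"]
def cam2w(n):
    if n=="wrist": return wristRt()
    c=manip.get_calibration(n);T=np.eye(4);T[:3,:3]=c["R"].T;T[:3,3]=-c["R"].T@c["t"];return T
def cap(n):
    T=cam2w(n);p,d=manip.capture(n);return p,d,T
def cloud(n,d,T):
    f,cx,cy=K(manip.get_calibration(n));v,u=np.mgrid[:384,:512]
    P=np.stack([(u-cx)/f*d,(v-cy)/f*d,d],-1)
    return P@T[:3,:3].T+T[:3,3]
def ray(n,T,uv,z):
    f,cx,cy=K(manip.get_calibration(n));r=T[:3,:3]@np.array([(uv[0]-cx)/f,(uv[1]-cy)/f,1]);o=T[:3,3]
    return o+r*(z-o[2])/r[2]
def proj(n,T,X):
    f,cx,cy=K(manip.get_calibration(n));c=T[:3,:3].T@(np.asarray(X)-T[:3,3]);return c[:2]/c[2]*f+[cx,cy]
def down(yaw): # tool pointing down, closing axis (tool y) at world angle yaw
    y=np.array([np.cos(yaw),np.sin(yaw),0]);z=np.array([0,0,-1.]);x=np.cross(y,z)
    return Rn.from_matrix(np.stack([x,y,z],1)).as_quat(scalar_first=True)
E
python3 - <<'E'
from h import *
for n,pts in (("scene",dict(pileA=(290,360),pileB=(322,334),jar1=(542,282),jar2=(375,384),tile=(447,330),knob=(509,306),collar=(477,345),hub=(479,328),caddy=(503,244),foot=(490,375))),("side",dict(pileB=(371,390),pileA=(392,436),jar1=(437,188),jar2=(500,358),tile=(428,295),knob=(492,203),collar=(496,262),caddy=(336,205),foot=(510,300)))):
    z=np.load(f"/tmp/{n}0.npz");W=cloud(n,z["d"],cam2w(n))
    for k,(a,b) in pts.items():
        u,v=int(a*.64),int(b*.64);w=W[v-1:v+2,u-1:u+2].reshape(-1,3);print(n,k,np.round(np.median(w,0),3))
E
```

```text
scene pileA [ 0.486 -0.328  0.052]
scene pileB [ 0.465 -0.238  0.054]
scene jar1 [0.639 0.222 0.08 ]
scene jar2 [ 0.655 -0.224  0.081]
scene tile [0.585 0.007 0.01 ]
scene knob [0.703 0.065 0.159]
scene collar [ 0.712 -0.017  0.107]
scene hub [ 0.706 -0.013  0.15 ]
scene caddy [0.448 0.282 0.016]
scene foot [0.738 0.    0.018]
side pileB [ 0.455 -0.237  0.051]
side pileA [ 0.474 -0.327  0.051]
side jar1 [0.641 0.226 0.078]
side jar2 [ 0.657 -0.228  0.078]
side tile [0.585 0.004 0.008]
side knob [0.704 0.057 0.159]
side collar [ 0.697 -0.028  0.097]
side caddy [0.444 0.276 0.024]
side foot [ 0.725 -0.044  0.016]
```

```bash
python3 - <<'E'
from h import *
for k,(x,y,z) in dict(caddy=(.45,.28,.28),tile=(.62,.0,.32),tray=(.47,-.28,.28)).items():
    manip.move_pose([x,y,z],down(np.pi/2)); manip.wait(.3)
    p,d,T=cap("wrist");np.savez(f"/tmp/w_{k}.npz",p=p,d=d,T=T);cv2.imwrite(f"pics/w_{k}.png",p)
    W=cloud("wrist",d,T)
    for l in (["tile_top","collar_mid","swing_knob"] if k=="tile" else ["board0_c","tray","jar0_c"] if k=="tray" else ["cell0","jar0_c"]):
        r=manip.spot_point("wrist",l)
        print(k,l,[(np.round(q["xy"]).astype(int).tolist(),round(q["score"],2),np.round(W[int(q["xy"][1]),int(q["xy"][0])],3).tolist()) for q in r if q["score"]>.3])
print(manip.get_q(),manip.get_clock())
im=np.hstack([cv2.resize(cv2.imread(f"pics/w_{k}.png"),(400,300)) for k in("caddy","tile")]);im2=np.hstack([cv2.resize(cv2.imread("pics/w_tray.png"),(400,300)),np.zeros((300,400,3),np.uint8)])
cv2.imwrite("pics/w_all.png",np.vstack([im,im2]))
E
```

```text
caddy cell0 [([287, 128], 0.96, [0.402, 0.328, 0.005]), ([228, 127], 0.9, [0.401, 0.246, 0.006]), ([276, 187], 0.67, [0.49, 0.316, 0.005])]
caddy jar0_c [([77, 248], 0.71, [0.589, 0.003, 0.009]), ([225, 184], 0.39, [0.485, 0.24, 0.004])]
tile tile_top [([257, 134], 0.86, [0.584, 0.008, 0.012])]
tile collar_mid [([246, 225], 0.88, [0.691, -0.007, 0.117])]
tile swing_knob [([303, 247], 0.87, [0.702, 0.06, 0.161]), ([488, 3], 0.69, [0.406, 0.326, 0.005])]
tray board0_c []
tray tray [([251, 155], 0.78, [0.463, -0.283, 0.007]), ([217, 170], 0.43, [0.474, -0.327, 0.053])]
tray jar0_c [([251, 156], 0.34, [0.465, -0.282, 0.007])]
[-6.63974605e-01  2.00781475e-01  1.42521624e+00  9.29051874e-06
  1.51558375e+00 -2.23527162e+00] 6.2667
```

View pics/w_all.png

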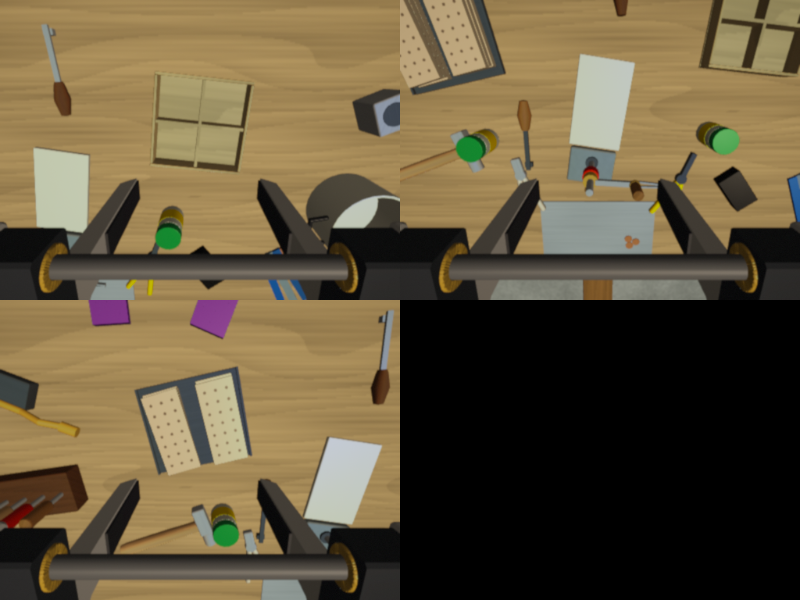

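The wrist views show the tray with its two piles side by side, the 2x2 caddy, and the tile with the stand at its far end. The hammer head is close to jar 2, and only two jars are in sight. Next I'll fit the geometry.

```bash
cat > fit.py <<'E'
from h import *
def rect(W,m):
    P=W[m][:,:2]; 
    (c,s,a)=cv2.minAreaRect((P*1000).astype(np.float32)); 
    a=np.radians(a)
    if s[0]<s[1]: s=s[::-1];a+=np.pi/2
    a=(a+np.pi/2)%np.pi-np.pi/2
    return np.array(c)/1000,np.array(s),a
def big(m,k=3):
    m=cv2.morphologyEx(m.astype(np.uint8),cv2.MORPH_OPEN,np.ones((k,k)));n,l,s,_=cv2.connectedComponentsWithStats(m)
    return [l==i for i in sorted(range(1,n),key=lambda i:-s[i,4]) if s[i,4]>30]
E
python3 - <<'E'
from fit import *
def ld(k):
    z=np.load(f"/tmp/{k}.npz");n="wrist" if k[:2]=="w_" else k[:-1]
    T=z["T"] if "T" in z else cam2w(n);return z["p"].astype(int),cloud(n,z["d"],T)
def near(W,x,y,r): return np.hypot(W[...,0]-x,W[...,1]-y)<r
def show(k,l,m,W):
    c,s,a=rect(W,m);print(k,l,np.round(c,4),np.round(s,1),round(a,3),m.sum(),"z",round(np.median(W[m][:,2]),4))
for k in ("w_tile","w_tray","scene0","side0"):
    p,W=ld(k);z=W[...,2]
    for m in big((p.min(-1)>150)&(abs(z-.01)<.006)&near(W,.585,.005,.13))[:1]: show(k,"tile",m,W)
    for nm,c in (("A",(.48,-.328)),("B",(.46,-.238))):
        for m in big((abs(z-.053)<.006)&near(W,*c,.09))[:1]: show(k,"pile"+nm,m,W)
for k in ("w_caddy","w_tile","scene0","side0"):
    p,W=ld(k);z=W[...,2]
    m=(z>.035)&(z<.052)&near(W,.448,.28,.135);show(k,"caddy",m,W)
for k in ("w_tile","scene0","side0"):
    p,W=ld(k);b,g,r=[p[...,i] for i in range(3)];z=W[...,2]
    m=(r>1.8*g)&(r>1.8*b)&(r>60)&near(W,.705,-.015,.04)&(z>.05)
    print(k,"red n",m.sum(),np.round(np.percentile(W[m],[2,50,98],axis=0),4).tolist())
    m=(z>.14)&(z<.2)&near(W,.703,.062,.022);print("knob",np.round(np.percentile(W[m],[5,50,95],axis=0),4).tolist())
    m=(z>.15)&near(W,.705,-.015,.02);print("post",m.sum(),np.round(np.percentile(W[m],[5,50,95],axis=0),4).tolist() if m.any() else 0)
    G=(g>1.5*r)&(g>1.5*b)&(g>60)
    for m in big(G&(z>.06)&(z<.1)&near(W,.65,0,.4)): show(k,"lid",m,W)
E
```

```text
w_tile tile [0.5861 0.007 ] [173.4 103.3] -0.148 7648 z 0.0099
w_tile pileA [ 0.4846 -0.3194] [126.9  60.8] 0.28 3272 z 0.0525
w_tile pileB [ 0.4687 -0.235 ] [118.9  61.8] 0.242 4526 z 0.0526
w_tray tile [0.5855 0.0068] [173.4 106.1] -0.148 6839 z 0.0102
w_tray pileA [ 0.4775 -0.3227] [139.9  60.2] 0.297 4730 z 0.0528
w_tray pileB [ 0.4577 -0.2376] [139.9  60. ] 0.249 4901 z 0.0529
scene0 tile [0.5857 0.0069] [182.1 104.8] -0.144 1016 z 0.0103
scene0 pileA [ 0.4774 -0.3223] [143.6  61.7] 0.29 651 z 0.0528
scene0 pileB [ 0.4573 -0.2369] [143.7  61.5] 0.227 591 z 0.0531
side0 tile [0.5855 0.0031] [171.9 105.7] -0.16 1448 z 0.0082
side0 pileA [ 0.4757 -0.325 ] [141.6  64.4] 0.308 1388 z 0.0512
side0 pileB [ 0.4555 -0.2403] [140.2  64.9] 0.24 1181 z 0.0511
w_caddy caddy [0.4444 0.2841] [163.3 163.2] 1.468 3096 z 0.0435
w_tile caddy [0.4681 0.2807] [163.4 114.3] 1.469 2175 z 0.04
scene0 caddy [0.4428 0.2845] [172.8 167.4] -0.097 459 z 0.0414
side0 caddy [0.4418 0.2794] [172.5 162.7] 1.465 474 z 0.0398
w_tile red n 175 [[0.6884, -0.0239, 0.0807], [0.6915, -0.0101, 0.0981], [0.7023, 0.0028,
[... 370 characters left out ...]
], [0.7171, -0.0031, 0.103]]
knob [[0.7025, 0.0551, 0.1426], [0.7111, 0.0608, 0.1558], [0.7149, 0.0699, 0.1642]]
post 16 [[0.6969, -0.0161, 0.1531], [0.7037, -0.0121, 0.1581], [0.707, -0.0073, 0.1622]]
scene0 lid [ 0.661  -0.2289] [44.1 39.8] -0.56 166 z 0.0798
scene0 lid [0.6447 0.2272] [44.9 42.4] -0.498 117 z 0.0798
side0 red n 74 [[0.6881, -0.0306, 0.0802], [0.698, -0.0252, 0.0956], [0.713, -0.017, 0.1063]]
knob [[0.6974, 0.0505, 0.1428], [0.7046, 0.0566, 0.1549], [0.7135, 0.0683, 0.1606]]
post 20 [[0.696, -0.0197, 0.1507], [0.7002, -0.0163, 0.1567], [0.7053, -0.01, 0.1611]]
side0 lid [ 0.6578 -0.2311] [46.6 40.3] 1.337 228 z 0.0782
side0 lid [0.6418 0.2216] [44.5 42.1] -1.37 104 z 0.078
```

```bash
python3 - <<'E'
from h import *
t=0.65;a=-0.148
hd=np.array([np.cos(a),np.sin(a),0]);z=hd*np.sin(t)+np.array([0,0,-np.cos(t)]);y=np.array([-np.sin(a),np.cos(a),0]);x=np.cross(y,z)
q=Rn.from_matrix(np.stack([x,y,z],1)).as_quat(scalar_first=True)
post=np.array([.7025,-.0108])
pos=[*(post-hd[:2]*.16),.19]
manip.move_pose([.5,-.1,.3],down(np.pi/2));manip.move_pose(pos,q);manip.wait(.3)
p,d,T=cap("wrist");W=cloud("wrist",d,T);np.savez("/tmp/w_col.npz",p=p,d=d,T=T)
for l in("collar_mid","swing_knob"): print(l,[(r["xy"],r["score"],ray) for r in manip.spot_point("wrist",l) for ray in [None]][:2])
b,g,r=[p[...,i].astype(int) for i in range(3)]
m=(r>1.6*g)&(r>1.6*b)&(r>50)&(np.hypot(W[...,0]-post[0],W[...,1]-post[1])<.03)
v,u=np.nonzero(m);print(m.sum(),np.percentile(u,[2,50,98]),np.percentile(v,[2,50,98]))
f,cx,cy=K(manip.get_calibration("wrist"));R=T[:3,:3];o=T[:3,3]
fr=post-hd[:2]*.015
for c in range(int(np.median(u))-4,int(np.median(u))+5,2):
    vs=v[u==c]
    out=[]
    for vv in (vs.min()-.5,vs.max()+.5):
        dr=R@np.array([(c-cx)/f,(vv-cy)/f,1]);s=((fr-o[:2])@hd[:2])/(dr@hd);out.append(round((o+s*dr)[2],4))
    print(c,vs.min(),vs.max(),out)
u0,v0=int(np.median(u)),int(np.median(v));c=p[max(0,v0-110):v0+90,max(0,u0-130):u0+130];cv2.imwrite("pics/col.png",cv2.resize(c,None,fx=3,fy=3))
print(manip.get_clock(),manip.get_q())
E
```

```text
collar_mid [([252.2, 225.8], 0.71, None)]
swing_knob [([321.3, 268.0], 0.65, None), ([254.7, 225.9], 0.25, None)]
414 [242. 252. 263.] [216. 225. 236.]
248 216 233 [np.float64(0.0804), np.float64(0.1048)]
250 215 233 [np.float64(0.079), np.float64(0.1049)]
252 215 233 [np.float64(0.079), np.float64(0.1049)]
254 215 232 [np.float64(0.079), np.float64(0.1035)]
256 215 233 [np.float64(0.079), np.float64(0.1049)]
8.5417 [-0.07075204 -0.04126037  2.14256047 -0.12223913  0.39439706 -1.39622756]
```

View pics/col.png

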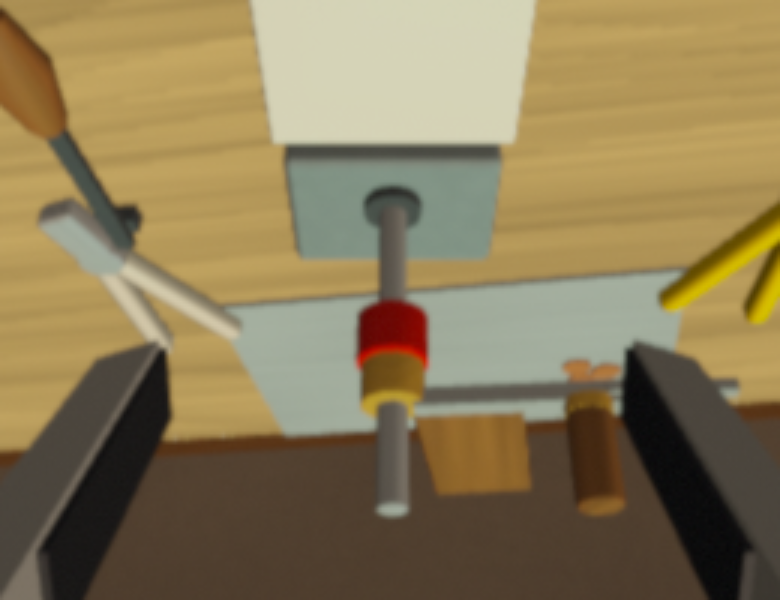

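The collar spans about z 0.080–0.103, so its centre is at about 0.092. Five boards give a top at 0.085, which is level; four would be 22 mm short. The things that could pass for boards are the buff piles at (290,362) and (322,336) and the purple plates at (203,318) and (279,287) in the scene view. I choose the buff dotted ones on the tray; the wrist crop already shows their dots. The plan alternates piles A,B,A,B,A and starts with one board.

```bash
cat > stack.py <<'E'
from fit import *
TILE=np.array([.5858,.0069]);TY=-.148
HOV=[.47,-.28,.28]
def top(W,c,z):
    m=(abs(W[...,2]-z)<.006)&(np.hypot(W[...,0]-c[0],W[...,1]-c[1])<.09)
    return rect(W,big(m)[0])
C={"A":np.array([.4775,-.3227]),"B":np.array([.4577,-.2376])}
def pick_place(pile,h,k,off):
    """h boards in pile now, k boards on stack, off: shift away from the other pile"""
    manip.move_pose(HOV,down(np.pi/2));manip.wait(.2)
    p,d,T=cap("wrist");W=cloud("wrist",d,T)
    zt=.008+.015*h
    c,s,a=top(W,C[pile],zt);print(pile,"meas",np.round(c,4),np.round(s,1),round(a,3))
    assert abs(s[0]-140)<8 and abs(s[1]-60)<6 and abs(a)<.5
    n=np.array([-np.sin(a),np.cos(a)])*(-1 if pile=="A" else 1)
    g=c+n*off;q=down(a+np.pi/2)
    manip.move_pose([*g,zt+.08],q)
    manip.movel([*g,zt+.01],v=.2)
    hit=manip.movel([*g,zt-.012],v=.05,stop_force=6);print("hit",hit)
    assert not hit
    manip.grab(25);w=manip.get_grip_width()
    manip.movel([*g,.2],v=.2);w2=manip.get_grip_width();print("w",round(w,4),round(w2,4))
    assert abs(w2-.06)<.006
    qp=down(TY+np.pi/2);zp=.010+.015*k+.003
    manip.move_pose([*TILE,.2],qp)
    manip.movel([*TILE,zp+.015],v=.2)
    hit=manip.movel([*TILE,zp-.001],v=.03,stop_force=4)
    print("place hit",hit,manip.get_position()[2]-zp)
    manip.release();manip.wait(.2)
    manip.movel([*TILE,.2],v=.2)
    p,d,T=cap("wrist");W=cloud("wrist",d,T)
    c,s,a=top(W,TILE,.010+.015*(k+1));print("stack top",np.round(c-TILE,4),np.round(s,1),round(a-TY,3),"t",manip.get_clock())
    return p
E
python3 - <<'E'
from stack import *
p=pick_place("A",3,0,.007);cv2.imwrite("pics/s1.png",p)
E
```

```text
A meas [ 0.4777 -0.3227] [140.1  60.4] 0.296
hit False
w 0.0597 0.0594
place hit True -8.94431494749652e-05
stack top [-0.0008  0.0016] [139.8  60. ] 0.0 t 18.2083
```

```bash
python3 - <<'E'
from stack import *
for k,(pl,h) in enumerate([("B",3),("A",2),("B",2),("A",1)],1):
    p=pick_place(pl,h,k,.007 if pl=="A" else .005)
cv2.imwrite("pics/s5.png",p)
p,d,T=cap("scene");cv2.imwrite("pics/sc5.png",cv2.resize(p[80:300,130:400],None,fx=2.9,fy=2.9))
E
```

```text
B meas [ 0.4578 -0.2375] [140.1  60.1] 0.249
hit False
w 0.0597 0.0599
place hit True 3.388841870523643e-05
stack top [-0.0006  0.0017] [139.3  60.2] 0.002 t 27.475
A meas [ 0.4753 -0.3245] [139.9  60.1] 0.276
hit False
w 0.0597 0.0599
place hit True -0.000122736566500449
stack top [-0.0006  0.0016] [140.2  60.1] 0.002 t 37.0
B meas [ 0.4535 -0.2376] [140.1  60. ] 0.241
hit False
w 0.0595 0.0597
place hit True 7.305350310939096e-06
stack top [-0.0004  0.0016] [140.3  60.1] 0.003 t 46.1
A meas [ 0.4778 -0.3246] [139.9  60.3] 0.263
hit False
w 0.0632 0.0598
place hit True 0.001969217424576175
stack top [-0.0016  0.0022] [140.3  60.1] -0.042 t 55.3417
```

```bash
sleep 1
```

```text
(no output)
```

View pics/sc5.png

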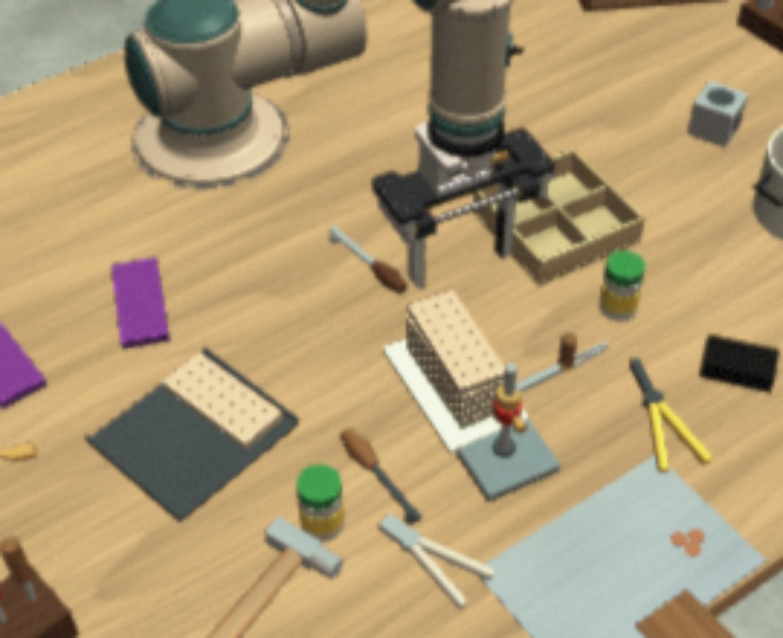

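```bash
python3 - <<'E'
from stack import *
manip.move_pose([.5,-.15,.3],down(np.pi/2));manip.wait(.3)
p,d,T=cap("wrist");W=cloud("wrist",d,T);z=W[...,2]
m=big((abs(z-.023)<.006)&(np.hypot(W[...,0]-.4535,W[...,1]+.2376)<.09)&(p.min(-1)>110))[0]
print(rect(W,m));P=W[m];A=np.c_[P[:,:2],np.ones(len(P))];s=np.linalg.lstsq(A,P[:,2],rcond=None)[0];print("tilt",s[:2],np.median(P[:,2]))
c,s,a=top(W,TILE,.085);m=(abs(z-.085)<.006)&(np.hypot(W[...,0]-TILE[0],W[...,1]-TILE[1])<.09);P=W[m]
A=np.c_[P[:,:2],np.ones(len(P))];print("stack",c-TILE,s,a-TY,np.linalg.lstsq(A,P[:,2],rcond=None)[0][:2],np.median(P[:,2]))
p,W_,=cap("scene")[:2]
for n in("scene",):
    p,d,T=cap(n);W=cloud(n,d,T);b,g,r=[p[...,i].astype(int) for i in range(3)]
    for m in big((g>1.5*r)&(g>1.5*b)&(g>60)&(W[...,2]>.06)&(W[...,2]<.1)&(np.hypot(W[...,0]-.6,W[...,1])<.5)): print("lid",rect(W,m))
E
```

```text
(array([ 0.4543916 , -0.23589439]), array([139.58953857,  59.83969116]), np.float64(0.2423337108910013))
tilt [ 6.54958118e-05 -3.66844217e-04] 0.022832051586961888
stack [-0.01234114  0.00447248] [119.32029724  61.21372986] -0.03707877680003749 [0.00171495 0.00956923] 0.08501641402864338
lid (array([ 0.66016937, -0.22849263]), array([46.01098633, 39.97742081]), np.float64(-0.6006882344083859))
lid (array([0.60541522, 0.25195908]), array([45.05858612, 39.59228516]), np.float64(-0.7296491470343835))
```

The stack is five boards high and square. The spare board lies flat on the tray at (220,400) of the crop. Jar 1 was knocked aside to about (0.605, 0.252), so I'll measure it again before grasping. Next is the swing: grip the knob and follow the arc.

```bash
python3 - <<'E'
from stack import *
POST=TILE+.118*np.array([np.cos(TY),np.sin(TY)]);print(POST)
k0=np.array([.7035,.0626]);ph0=np.arctan2(*(k0-POST)[::-1]);r=np.hypot(*(k0-POST));print(ph0-np.pi/2-TY,r)
def P(ph,z): return [*(POST+.075*np.array([np.cos(ph),np.sin(ph)])),z]
manip.move_pose(P(ph0,.28),down(ph0-np.pi/2))
manip.movel(P(ph0,.18),v=.2)
print("hit",manip.movel(P(ph0,.131),v=.08,stop_force=6))
manip.grab(10);print("w",manip.get_grip_width())
end=np.pi+TY+.01
for ph in np.linspace(ph0,end,11)[1:]:
    h=manip.movel(P(ph,.131),rot=down(ph-np.pi/2),v=.06,stop_force=20)
    f=manip.get_wrist_force();print(round(ph-np.pi/2-TY,3),h,np.round(f,1),round(manip.get_grip_width(),4))
    if h: break
manip.release();manip.wait(.2)
x=manip.get_position();manip.movel([x[0],x[1],.26],v=.2)
manip.move_pose([.56,.0,.32],down(np.pi/2));manip.wait(.3)
p,d,T=cap("wrist");cv2.imwrite("pics/sw.png",p);W=cloud("wrist",d,T)
m=(W[...,2]>.14)&(W[...,2]<.18)&(np.hypot(*(W[...,:2]-POST).transpose(2,0,1))>.04)&(np.hypot(*(W[...,:2]-POST).transpose(2,0,1))<.1)
kk=np.median(W[m],0);ph=np.arctan2(*(kk[:2]-POST)[::-1]);print("knob",kk,"swing",ph-np.pi/2-TY,"t",manip.get_clock())
E
```

```text
[ 0.70251002 -0.01050031]
0.13445808478585838 0.07310701775244498
hit False
w 0.017502056537256512
0.279 False [-0.3  1.   0.7] 0.0179
0.424 False [0.2 2.3 1. ] 0.0175
0.568 False [-0.9  2.1  2.3] 0.0177
0.713 False [-1.2  2.3  1.9] 0.0176
0.858 False [-2.5  4.5  2.9] 0.0181
1.002 False [-3.8  3.3  4.2] 0.0178
1.147 False [-3.6  3.2  4.3] 0.0176
1.292 False [-4.4  2.9  4.8] 0.0177
1.436 False [-5.   2.3  4.2] 0.0175
1.581 False [-5.3  1.1  3.5] 0.018
knob [0.62511218 0.00091737 0.1602086 ] swing 1.5723332732766722 t 67.3333
```

View pics/sw.png

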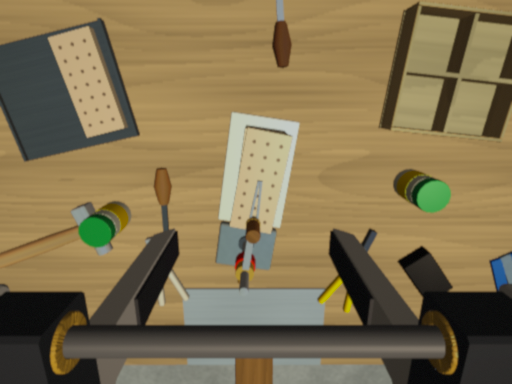

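The tweezer arm now lies over the stack, with its tip at about (260,185) and the knob at (253,230), swing ≈1.57. Now the jars, lid centres measured afresh, into diagonal cells.

```bash
cat > jar.py <<'E'
from stack import *
CAD=np.array([.4444,.2841]);CY=-.103
U=np.array([np.cos(CY),np.sin(CY)]);V=np.array([-U[1],U[0]])
def lids(n,rng=(.072,.09)):
    p,d,T=cap(n);W=cloud(n,d,T);b,g,r=[p[...,i].astype(int) for i in range(3)]
    return [rect(W,m) for m in big((g>1.5*r)&(g>1.5*b)&(g>60)&(W[...,2]>rng[0])&(W[...,2]<rng[1])&(np.hypot(W[...,0]-.55,W[...,1])<.5))]
def do(x,y,cell):
    manip.move_pose([x-.02,y,.28],down(np.pi/2));manip.wait(.2)
    L=[l for l in lids("wrist") if np.hypot(*(l[0]-[x,y]))<.06];print("lid",[(np.round(l[0],4),np.round(l[1],1)) for l in L])
    c=L[0][0]
    manip.move_pose([*c,.18],down(np.pi/2));manip.movel([*c,.1],v=.2)
    hit=manip.movel([*c,.048],v=.08,stop_force=5);print("hit",hit);assert not hit
    manip.grab(20);print("w",manip.get_grip_width());assert abs(manip.get_grip_width()-.048)<.006
    manip.movel([*c,.25],v=.2)
    g=CAD+.0395*(cell[0]*U+cell[1]*V)
    manip.move_pose([*g,.25],down(np.pi/2+CY));print("w",manip.get_grip_width())
    manip.movel([*g,.07],v=.15);hit=manip.movel([*g,.0515],v=.03,stop_force=4);print("place",hit,manip.get_position()[2])
    manip.release();manip.wait(.2);manip.movel([*g,.25],v=.2)
    print("t",manip.get_clock())
E
python3 - <<'E'
from jar import *
do(.604,.251,(1,1)); do(.6579,-.2268,(-1,-1))
manip.move_pose([.42,.28,.3],down(np.pi/2));manip.wait(.3)
for l in lids("wrist",(.06,.11)):
    e=l[0]-CAD;print("lid in caddy",np.round([e@U,e@V],4),np.round(l[1],1))
p,d,T=cap("wrist");cv2.imwrite("pics/cad.png",p)
manip.move_pose([.3,.4,.35],down(np.pi/2));manip.wait(.3)
p,d,T=cap("scene");cv2.imwrite("pics/fin.png",cv2.resize(p,(800,600)))
p,d,T=cap("side");cv2.imwrite("pics/fins.png",cv2.resize(p,(800,600)))
E
```

```text
lid [(array([0.6037, 0.2521]), array([45.4, 44. ]))]
hit False
w 0.04770351303295394
w 0.04756854399640897
place True 0.05274953686498286
t 77.0667
lid [(array([ 0.6576, -0.2275]), array([45.1, 45.1]))]
hit False
w 0.04746490194344984
w 0.047367405083476824
place True 0.05276810910950006
t 89.1917
lid in caddy [-0.0393 -0.0388] [46.9 45.5]
lid in caddy [0.0386 0.0401] [45.6 44.9]
```

View pics/fin.png

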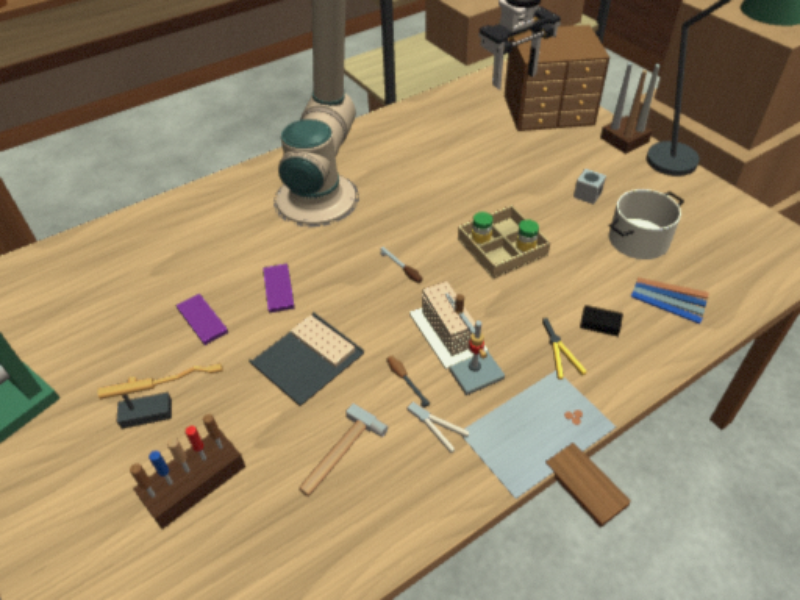

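View pics/fins.png

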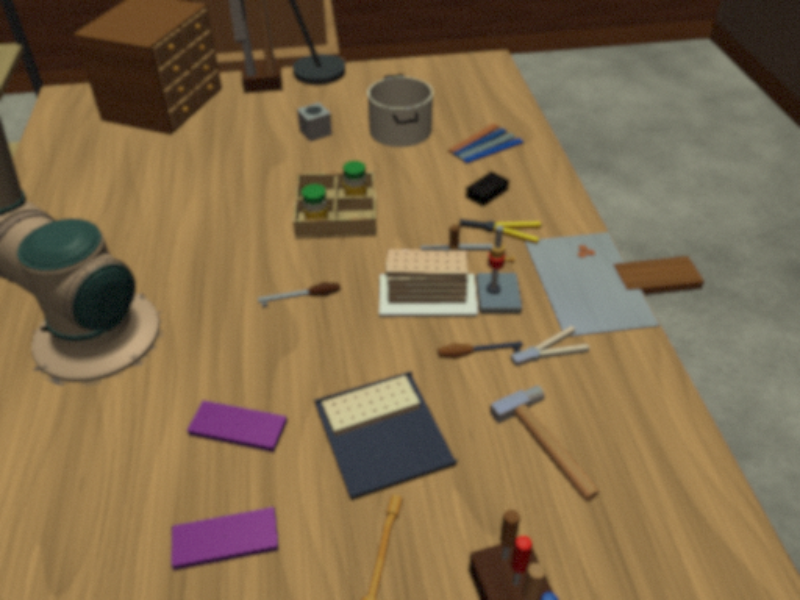

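Both final views agree. The five-board stack is at (447,318) with the tweezer arm over it, and both jars stand upright in diagonal cells at (482,226) and (528,236). The spare board lies on the tray, the tools are where they were, and no other jars show.

```bash
python3 -c "
from bench import manip
print(manip.sign_off())"
```

```text
the job is handed in; nothing more can be done
None
```

I handed the job in: five boards are stacked on the tile level with the red collar, the tweezer arm is at its stop over them, both jars are upright in the caddy, and the spare board is flat on the tray; the sign-off gave no verdict.

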